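# Work the choke, then hold the loupe in focus over the carburettor throat

### The arm

A 7-joint arm with a two-finger parallel gripper is mounted at the origin on the work surface. World frame = base frame: x ahead of the robot, y to its left, z up, the work surface at z = 0. Lengths are in mm, angles in rad, forces in N, time in s.
With the tool pointing down it reaches from about 400 to 875 mm from the base axis. Payload 4.4 kg.
Tool frame: the origin (TCP) lies between the finger pads, 19 mm behind the fingertips; this is the grasp point; z points along the fingers, y is the line along which they close (so a half turn about z gives the same grasp; the last joint's range is limited). The gripper opens to 85 mm and grips with 20 to 120 N. Pads are 22 mm wide; open, the fingers measure 114 mm over their backs; the gripper's body (76 mm by 85 mm) begins 54 mm behind the grasp point. The pads swing forward as they close: fully open they stand 13 mm farther back than shut.
Start: joints at [1.258, 0.628, 0.038, 1.517, -0.027, 0.996, -0.02], TCP at [158.823, -630.312, 250.013] pointing down, gripper open.
Joint ranges: [-3.06, 3.06], [-0.37, 2.12], [-1.25, 1.32], [0.18, 2.47], [-1.1, 4.24], [0.23, 1.98], [-2.94, 2.94]. Speed limits (rad/s): [2.57, 2.57, 3.14, 3.14, 3.14, 3.14, 3.14].

### API

Orientations are given as [roll, pitch, yaw] about the fixed x, y, z axes, in that order (R = Rz(yaw) Ry(pitch) Rx(roll)).
In Python, from cell import ctrl, get_image, calibration gives the robot as it stands (ctrl), with the cameras as plain functions.
- The arm moves only by the tool advance, called as a command line: name --pt "numbers of a row" for each row, then --argument value for the rest. Schema: {"type":"object","properties":{"offsets":{"type":"array","items":{"type":"array","items":{"type":"number"},"minItems":7,"maxItems":7},"minItems":1,"maxItems":12},"only":{"type":"string"},"quiet":{"type":"boolean"},"lines":{"type":"string"}},"required":["offsets"],"additionalProperties":false}. offsets is a list of rows, 1 to 12 of them, each of 7 numbers: dx, dy, dz in shares of the most that a row can go, 1 being 50 mm, then a rotation vector rx, ry, rz in fractions of the full range, 1 being 2 pi rad, then the finger opening in mm; each row shifts and turns the commanded pose from where the row before left it, along the tool's axes as they then stand; what a row does not reach is not made up. A row lasts 1/10 s, in which the tool goes at most 50 mm and 0.15 rad, less where a joint would pass 70% of its speed; a pose out of reach is approached as far as the arm can. The fingers move at their own pace and stop on an object; the grip force is fixed at half the most. Time passes only in rows, so rows that do not move let the fingers close. The tool returns the time, the measured TCP pose, the force, the opening and the grip force at its end. only (a regular expression) keeps the lines of the reply that match it, lines (a string "A,B") keeps lines A to B, and quiet returns only ok. No shift or turn number may pass 1 either way. Input that does not fit is refused with a message, and nothing moves.
- ctrl.read_state(): the state, without advancing time (a new reading comes with each control period).
- get_image(name): name is "side" or "top" or "wrist"; returns the picture (400x640x3 uint8, blue, green, red); there is no depth.
- calibration(name): a dict with "fx", "fy", "cx", "cy" (pixels), "k1" (the pictures are not rectified: a ray, as slopes to the right and down, at radius r is drawn at 1 + k1 r^2 times it, then the intrinsics apply), "rvec" (rotation vector, rad) and "tvec" (3), from world to camera coordinates, as OpenCV has them; the wrist camera has in their place "hand_eye" (4x4, takes a point from camera to tool coordinates, whose origin is the TCP and whose axes are the flange's). Camera axes: x right, y down, z forward; pixel columns grow to the right and rows downward; lengths in mm; the calibration is good to about 2 mm. A picture is of the moment at which its call begins: read the wrist's pose just before it. calibration takes no time and is no camera call.
- ctrl.finish_job(): hands the job in; it is judged then, once.
The state is a dict: "clock": time; "qpos": joint angles; "qd": joint speeds; "tau": joint torques, N m; "eef_pos": TCP position; "tool_rot": TCP orientation; "force": force on the tool from outside, world axes, zero at the start; "torque": the same for the moment, N m; "width": finger opening in mm; "gripper_force": force on a finger pad.
Only numpy, scipy, OpenCV 4.12 (cv2) and the standard library are available. Lean on these libraries where they do the work, as an engineer would, in place of code of your own. Each camera call takes 0.05 s, during which the arm holds its last target. There are 200 camera calls.

### The job

Check the choke of the carburettor on the bench: pull its red knob right out to the stop and then push it fully home. Then pick the loupe off its rest by the blue handle and hold it level over the middle of the carburettor's round throat, with the lens rim at the height of the yellow collar on the steel focus post; the program finishes while the gripper still holds the loupe there, still and level. Touch neither the carburettor nor its post with the loupe, and leave the other loose things on the bench where they are.

Things in the scene. Friction and masses are not known exactly. Their poses are not given: they have to be found in the camera images.
- carb: Aluminium carburettor on a steel base plate (x -63 to 87, y +-55, 12 mm high), fixed, yaw varies. Origin: on the bench under the axis of its upright round throat; z up; the choke knob is at -x. Slide housing at +x: x 23 to 59, y +-23, top 71 mm. Float bowl at y = -34, top 60 mm. Steel focus post, 10 mm thick, top 182 mm, at x = 68, y = 40, carries the yellow collar
- throat (a point): Centre of the throat's mouth, level with its rim, 90 mm above the bench; rim 62 mm across, bore 40 mm; axes as carb
- choke (a joint): Choke slide: 0 = fully home, 0.030 m = right out at its stop. It slides level, outward along carb's -x. A sprung detent holds it at either end and pushes it away from the middle of its travel; it takes about 4 to 6 N to pull out or push in
- choke_knob (a point): Centre of the red choke knob, a cylinder 26 mm across, 22 mm long, axis along carb's x, centre 55 mm above the bench, 77 mm from the throat axis when home; behind it 27 mm of free rod, 8 mm thick. Can be pinched by its sides from above. Moves with the knob; axes as carb
- focus_collar: Yellow collar fixed on the focus post, 22 mm across, 16 mm high; its height differs from start to start. Origin: centre of its underside
- focus_mark (a point): Middle of the yellow collar (8 mm above its underside): the height at which the middle of the lens rim is to be held, 35 to 75 mm above the throat's rim
- loupe_rest: Fixed rest for the loupe, origin on the bench: black base 190 x 76 x 8 mm and two cork blocks, tops 30 mm above the bench: 68 x 70 mm centred at x = 50 mm under the lens, 20 x 30 mm at x = -90 mm under the handle's end. Between them (x -80 to 16 mm) the handle is free, 22 mm above the base
- loupe: Loupe lying flat on its rest: steel rim 68 mm across, 14 mm high, round a glass lens; straight blue handle 18 mm wide, 14 mm high, from x = -45 to -149 mm. 90 to 145 g. Origin: centre of the rim's underside, 30 mm above the bench at the start; z up through the lens
- lens (a point): Centre of the lens, mid-height of the rim: 7 mm above the loupe's origin; axes as loupe
- loupe_handle (a point): Point on the handle 85 mm from the lens centre (loupe x = -85 mm), mid-height; axes as loupe
- socket: Loose steel socket, 26 mm across, 28 mm high, standing; origin centre of underside. To be left alone
- spark_plug: Loose spark plug lying down, 76 mm long, 20 mm high; origin on the bench under its hexagon. To be left alone
- jar: Loose amber jar, 60 mm across, 75 mm high, standing; origin centre of underside. To be left alone
- screwdriver: Loose yellow-handled screwdriver, 190 mm long, lying in front of the robot; origin under its middle. To be left alone
- tape: Loose orange roll, 90 mm across, 24 mm high; origin centre of underside. To be left alone
- dish: Loose steel dish, 90 mm across, 28 mm high; origin centre of underside. To be left alone

How it is judged (in metres and radians):
On the way, in this order (a step that is already met when the one before it is completed fails the run):
1. the choke knob is pulled right out (beyond 26 mm of its 30 mm) (value of joint choke above 0.026 m), for 0.1 s.
2. the choke knob is pushed fully home (within 2 mm) (value of joint choke below 0.002 m), for 0.2 s.
3. the loupe is lifted clear of its rest, carried by the fingers alone (height (world z) of loupe above 0.045 m and contact force between loupe and the fingers above 0.5 N and contact force between loupe and loupe_rest below 0.1 N), for 0.2 s.
At the end, for the whole second after the job is handed in: Choke home within 2 mm; the fingers alone hold the loupe by its handle (TCP within 60 mm of the handle point), at rest, upright and level within 0.12 rad, lens centre within 12 mm sideways of the throat's axis, mid-rim within 8 mm of the collar's middle in height (value of joint choke below 0.002 m and horizontal distance between lens and throat below 0.012 m and z of lens in the frame of focus_mark between -0.008 and 0.008 m and angle between loupe's own z axis and vertical below 0.12 rad and linear speed of loupe below 0.02 m/s and angular speed of loupe below 0.2 rad/s and contact force between loupe and the fingers above 0.5 N and distance between the grasp point and loupe_handle below 0.06 m and contact force between loupe and carb below 0.1 N and contact force between loupe and focus_collar below 0.1 N and contact force between loupe and loupe_rest below 0.1 N); the arm keeps its last pose, push and grip.
It fails at once if the loupe strikes the carburettor or the focus post (contact force between loupe and carb above 1 N or contact force between loupe and focus_collar above 1 N).
It fails at once if another loose thing on the bench is moved by more than 25 mm (distance of any of socket, spark_plug, jar, screwdriver, tape, dish from where it was at the start of the episode above 0.025 m).
It also fails if it takes over 64 s, if anything falls off the work surface, if the arm or the gripper's body presses on something with over 40 N, if the wrist force passes 120 N, or if a joint passes its speed limit or range.

## Working session

There is one attempt and no reset: what is moved stays moved. The work goes in short steps, Python scripts to look and compute and a tool call to move; the robot and the scene stay as the last step left them, time stands still between calls to the robot, and variables do not carry over. Pictures are saved under pics/ and viewed, at most 10 in all, crops included, and the job is handed in when it is done.

```bash
ls; mkdir -p pics; python3 - <<'E'
from cell import ctrl, get_image, calibration
import cv2
s=ctrl.read_state();print(s['clock'],s['eef_pos'],s['tool_rot'],s['width'])
a=get_image("side");b=get_image("top")
cv2.imwrite("pics/side.png",a);cv2.imwrite("pics/top.png",b)
for n in("side","top","wrist"):print(calibration(n))
E
```

```text
cell.py
pics
0.0 [ 158.66419013 -629.73502758  249.08294789] [-3.13972526e+00  5.24671461e-05  2.46754701e-01] 85.4178973403517
{'fx': 511.1552895460891, 'fy': 511.1552895460891, 'cx': 319.37637038836476, 'cy': 199.38510160335207, 'k1': -0.1471453959057611, 'rvec': array([ 0.19147978, -2.70095135,  1.4912311 ]), 'tvec': array([ 560.86305389,  147.53890263, 1389.19021907])}
{'fx': 393.9082046053547, 'fy': 393.9082046053547, 'cx': 324.5987318052562, 'cy': 202.26836062363498, 'k1': -0.07175907028988722, 'rvec': array([ 2.12918249, -2.17323045,  0.14468287]), 'tvec': array([  23.26344655,  566.75311543, 1393.1758595 ])}
{'fx': 354.18426857244833, 'fy': 354.18426857244833, 'cx': 321.554991425284, 'cy': 195.13647724951272, 'k1': -0.02258058412892425, 'hand_eye': array([[-2.21091626e-04, -9.60017883e-01, -2.79938594e-01,
         7.11975926e+01],
       [ 9.99999972e-01, -1.89405664e-04, -1.40240740e-04,
        -9.21996885e-01],
       [ 8.16116636e-05, -2.79938617e-01,  9.60017898e-01,
        -1.24724330e+02],
       [ 0.00000000e+00,  0.00000000e+00,  0.00000000e+00,
         1.00000000e+00]])}
```

View pics/top.png

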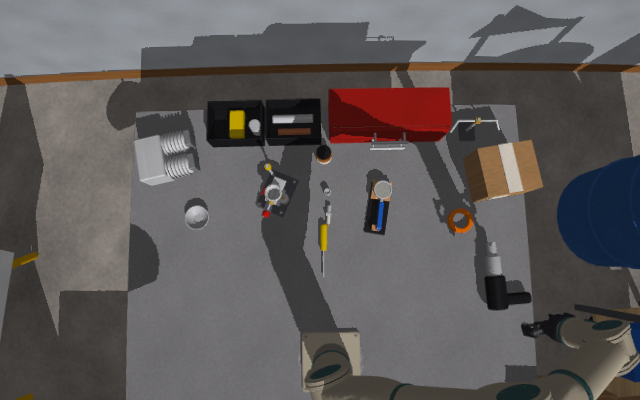

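View pics/side.png

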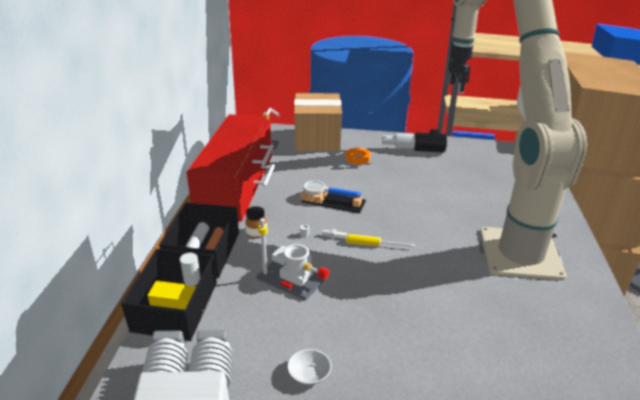

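The top view shows the carburettor near (273,190), its knob at (266,213) and the collar at (268,167). The loupe lens is at (383,189) with the blue handle at (380,215). In the side view the knob is at (323,272), the collar at (263,230) and the handle at (344,193).

```bash
cat > h.py <<'E'
import cv2, numpy as np
from scipy.spatial.transform import Rotation as R
from cell import ctrl, get_image, calibration
def pose(name, s=None):
    """camera->world R, origin"""
    c=calibration(name)
    if name=="wrist":
        T=np.array(c["hand_eye"]); Rt=R.from_euler('xyz',s['tool_rot']).as_matrix()
        return Rt@T[:3,:3], Rt@T[:3,3]+s['eef_pos']
    M=cv2.Rodrigues(c["rvec"])[0]; return M.T, -M.T@c["tvec"]
def ray(name,uv,s=None):
    c=calibration(name); d=np.array([(uv[0]-c['cx'])/c['fx'],(uv[1]-c['cy'])/c['fy']])
    u=d.copy()
    for _ in range(20): u=d/(1+c['k1']*(u@u))
    Rm,o=pose(name,s); v=Rm@np.r_[u,1]; return o,v/np.linalg.norm(v)
def onz(name,uv,z,s=None):
    o,v=ray(name,uv,s); return o+v*(z-o[2])/v[2]
def tri(rs):
    A=[np.eye(3)-np.outer(v,v) for o,v in rs]
    return np.linalg.solve(sum(A),sum(a@o for a,(o,v) in zip(A,rs)))
def proj(name,p,s=None):
    c=calibration(name);Rm,o=pose(name,s);q=Rm.T@(np.array(p)-o);u=q[:2]/q[2];u=u*(1+c['k1']*(u@u))
    return u*[c['fx'],c['fy']]+[c['cx'],c['cy']]
HSV=dict(red=((0,150,80),(6,255,255)),yellow=((22,150,90),(34,255,255)),blue=((100,150,60),(125,255,255)))
def blobs(im,col,box=None,amin=15):
    m=cv2.inRange(cv2.cvtColor(im,cv2.COLOR_BGR2HSV),*HSV[col])
    if box: k=np.zeros_like(m);x0,y0,x1,y1=box;k[y0:y1,x0:x1]=255;m&=k
    n,l,st,ce=cv2.connectedComponentsWithStats(m)
    return [(st[i,:5].tolist(),ce[i].round(1).tolist()) for i in range(1,n) if st[i,4]>=amin]
E
python3 - <<'E'
from h import *
t=cv2.imread("pics/top.png");s=cv2.imread("pics/side.png")
tb=(250,155,300,225);sb=(240,215,335,300)
for c in("red","yellow"):print(c,blobs(t,c,tb,4),blobs(s,c,sb,4))
print(blobs(t,"blue",(360,180,400,240)),blobs(s,"blue",(320,180,370,210)))
k=tri([ray("top",blobs(t,"red",tb,4)[-1][1]),ray("side",(323,272))]);print("knob",k)
print("collar",tri([ray("top",blobs(t,"yellow",tb,4)[0][1]),ray("side",(263,230))]))
print("lens",onz("top",(383,189),44),"hnd",onz("top",(380,215),44),"throat",onz("top",(274,190),90))
for n,uv in dict(jar=(323,154),socket=(327,187),plug=(328,212)).items():print(n,onz("top",uv,20))
E
```

```text
red [([262, 187, 3, 8, 14], [263.0, 190.9]), ([262, 210, 8, 8, 41], [265.7, 213.5])] [([240, 215, 4, 5, 16], [241.2, 216.7]), ([317, 267, 12, 12, 108], [322.9, 272.8]), ([281, 280, 12, 8, 60], [286.2, 283.8])]
yellow [([264, 164, 8, 7, 25], [267.8, 167.2])] [([258, 225, 9, 9, 54], [262.2, 229.8]), ([305, 264, 3, 4, 8], [306.0, 265.8])]
[([377, 202, 7, 29, 140], [379.8, 215.1])] [([329, 188, 29, 9, 149], [342.3, 192.2])]
knob [528.34912076 223.59671082  54.74729743]
collar [676.43093843 202.50217876 147.73978398]
lens [ 610.69817034 -201.92935224   44.        ] hnd [ 515.87061771 -187.24302447   44.        ] throat [607.35970091 188.96914765  90.        ]
jar [752.21085862  13.91639514  20.        ]
socket [626.41984744   1.59544656  20.        ]
plug [ 5.33313711e+02 -1.02731683e-01  2.00000000e+01]
```

The rows are not in the units I measure in: shifts go in shares of 50 mm and turns go in shares of 2 pi rad. I convert before sending: 38 mm is 0.76, -27 mm is -0.54.

advance --pt "0.76 -0.54 0 0 0 0 85" --pt "0.76 -0.54 0 0 0 0 85" --pt "0.76 -0.54 0 0 0 0 85" --pt "0.76 -0.54 0 0 0 0 85" --pt "0.76 -0.54 0 0 0 0 85" --pt "0.76 -0.54 0 0 0 0 85" --pt "0.76 -0.54 0 0 0 0 85" --pt "0.76 -0.54 0 0 0 0 85" --pt "0.76 -0.54 0 0 0 0 85" --pt "0.76 -0.54 0 0 0 0 85" --pt "0.76 -0.54 0 0 0 0 85" --pt "0.76 -0.54 0 0 0 0 85"

```text
clock: 1.3
eef_pos: [522.6, -203.1, 249.8]
tool_rot: [-3.141, 0.001, 0.247]
force: [0.3, 0.2, 0.8]
width: 84.8
gripper_force: 0.0
```

advance --pt "0 0 0 0 0 0 85" --pt "0 0 0 0 0 0 85"

```text
clock: 1.5
eef_pos: [522.2, -203.4, 249.5]
tool_rot: [-3.141, 0.001, 0.25]
force: [-0.6, -0.7, 0.2]
width: 84.9
gripper_force: 0.0
```

```bash
python3 - <<'E'
from h import *
s=ctrl.read_state();im=get_image("wrist");cv2.imwrite("pics/w1.png",im);np.save("w1.npy",np.r_[s['eef_pos'],s['tool_rot']])
print(s['clock'],s['eef_pos'],s['tool_rot'],s['qpos'])
E
```

```text
1.5 [ 522.15763609 -203.38791428  249.50118834] [-3.14099443e+00  9.04158630e-04  2.50008119e-01] [ 0.31381485  0.4996274   0.01129398  1.77178894 -0.00708674  0.87129961
 -0.99249152]
```

View pics/w1.png

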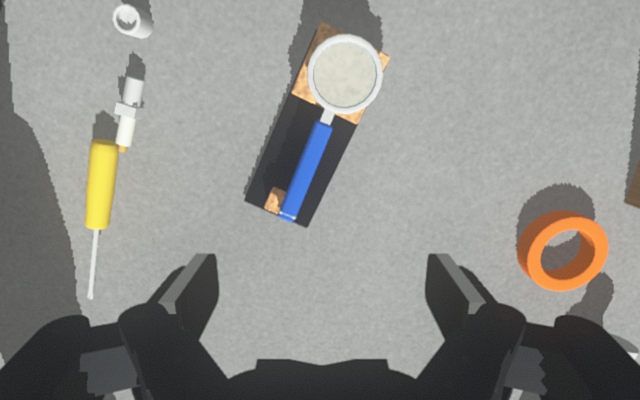

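The wrist view shows the lens centre at about (345,75) and the handle from (325,125) to (290,215). The rest is clear of the other objects, with the tape at (562,250) and the screwdriver at (98,185).

```bash
python3 - <<'E'
from h import *
a=np.load("w1.npy");s=dict(eef_pos=a[:3],tool_rot=a[3:]);im=cv2.imread("pics/w1.png")
m=cv2.inRange(cv2.cvtColor(im,cv2.COLOR_BGR2HSV),*HSV['blue'])
ys,xs=np.nonzero(m);P=np.array([onz("wrist",p,44,s)[:2] for p in zip(xs[::3],ys[::3])])
mu=P.mean(0);w,v=np.linalg.eigh(np.cov(P.T));d=v[:,1]*np.sign(v[0,1]);q=(P-mu)@d
print("blue centre",mu,"yaw",np.arctan2(d[1],d[0]),"extent",np.percentile(q,[1,99]),"width",np.ptp((P-mu)@[-d[1],d[0]]))
print("lens",onz("wrist",(345,75),44,s), "expected from blue end", mu+d*(np.percentile(q,1)+149), mu+d*97)
k=np.array([528,224,150.]);print("to above",k)
E
```

```text
blue centre [ 517.53562567 -187.67541817] yaw -0.1498445478245311 extent [-51.50599491  45.24042477] width 17.33351279535806
lens [ 609.9492188  -201.30031791   44.        ] expected from blue end [ 613.93714184 -202.22975457] [ 613.44867243 -202.1560073 ]
to above [528. 224. 150.]
```

Scaled: -41 mm is -0.82, 11 mm is 0.22.

advance --pt "0.22 -0.82 0 0 0 0 85" --pt "0.22 -0.82 0 0 0 0 85" --pt "0.22 -0.82 0 0 0 0 85" --pt "0.22 -0.82 0 0 0 0 85" --pt "0.22 -0.82 0 0 0 0 85" --pt "0.22 -0.82 0 0 0 0 85" --pt "0.22 -0.82 0 0 0 0 85" --pt "0.22 -0.82 0 0 0 0 85" --pt "0.22 -0.82 0 0 0 0 85" --pt "0.22 -0.82 0 0 0 0 85"

```text
clock: 2.55
eef_pos: [528.8, 218.6, 250.1]
tool_rot: [3.14, 0.0, 0.243]
force: [0.5, 0.2, 0.2]
width: 84.9
gripper_force: 0.0
```

advance --pt "0 0 0 0 0 0.0175 85" --pt "0 0 0 0 0 0.0175 85" --pt "0 0 0 0 0 0.0175 85" --pt "0 0 0 0 0 0.0175 85" --pt "0 0 0 0 0 0.0175 85" --pt "0 0 0 0 0 0.0175 85" --pt "0 0 0 0 0 0 85" --pt "0 0 0 0 0 0 85"

```text
clock: 3.35
eef_pos: [528.6, 218.1, 250.0]
tool_rot: [3.141, -0.0, -0.413]
force: [-0.2, -0.4, 0.9]
width: 84.7
gripper_force: 0.0
```

```bash
python3 - <<'E'
from h import *
s=ctrl.read_state();im=get_image("wrist");cv2.imwrite("pics/w2.png",im);np.save("w2.npy",np.r_[s['eef_pos'],s['tool_rot']])
print(s['clock'],s['eef_pos'],s['tool_rot'],s['qpos'])
print(blobs(im,"red"),blobs(im,"yellow"))
E
```

```text
3.35 [528.63710981 218.13968339 249.98644385] [ 3.14084845e+00 -2.37022299e-04 -4.12989983e-01] [-0.55124994  0.52006784  0.16823533  1.74393426 -0.10667783  0.8868759
 -2.32111601]
[([309, 164, 20, 19, 90], [319.4, 171.2]), ([322, 173, 7, 5, 17], [324.9, 175.1])] [([518, 118, 26, 88, 948], [529.8, 160.8])]
```

View pics/w2.png

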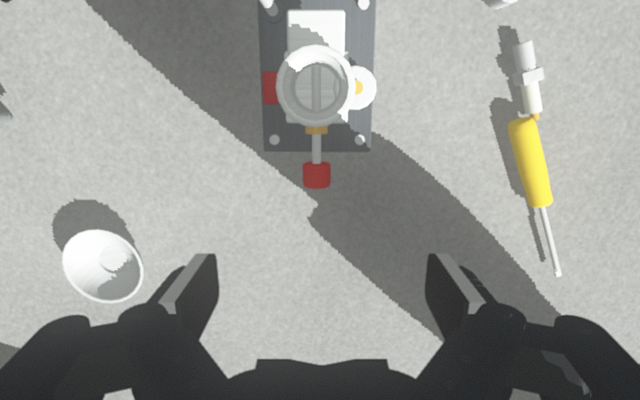

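The wrist view shows the knob at (316,175), the throat rim centre at about (316,86), and the base edges parallel to the image vertical, so the tool is aligned with the carburettor.

```bash
python3 - <<'E'
from h import *
a=np.load("w2.npy");s=dict(eef_pos=a[:3],tool_rot=a[3:]);im=cv2.imread("pics/w2.png")
h=cv2.cvtColor(im,cv2.COLOR_BGR2HSV)
m=cv2.inRange(h,(0,130,40),(8,255,255))|cv2.inRange(h,(172,130,40),(180,255,255));m[:155]=0
ys,xs=np.nonzero(m);k=(xs<340)&(xs>290);print("knob px",xs[k].min(),xs[k].max(),ys[k].min(),ys[k].max())
# outer rim circle
g=cv2.medianBlur(cv2.cvtColor(im,cv2.COLOR_BGR2GRAY),3)
c=cv2.HoughCircles(g[30:140,250:380],cv2.HOUGH_GRADIENT,1,5,param1=120,param2=20,minRadius=15,maxRadius=50)
print(c[0][:5]+[250,30,0] if c is not None else None)
kn=onz("wrist",((xs[k].min()+xs[k].max())/2,175),60,s);print("knob",kn)
for uv in((316,86),):print("throat",onz("wrist",uv,90,s))
for z in(140,148,156):print(z,onz("top",(267.8,167.2),z),onz("side",(262.2,229.8),z))
# knob front lower/side estimate by top+wrist+side
print(tri([ray("top",(265.7,213.5)),ray("side",(322.9,272.8)),ray("wrist",(316.5,175),s)]))
E
```

```text
knob px 303 329 162 187
[[314.5         85.5         40.5       ]
 [307.5         86.5         40.40000153]
 [310.5         81.5         34.90000153]
 [318.5         80.5         28.        ]
 [353.5         89.5         24.29999924]]
knob [529.0837995 224.1894134  60.       ]
throat [599.44241765 192.51481555  90.        ]
140 [678.42508971 203.64721924 140.        ] [681.04873598 191.57669393 140.        ]
148 [676.57943627 202.48784286 148.        ] [678.1828553  202.40747813 148.        ]
156 [674.73378282 201.32846648 156.        ] [675.31697463 213.23826233 156.        ]
[528.16419634 224.24979491  53.03753577]
```

advance --pt "-0.048 -0.112 0.7 0 0 0 85" --pt "0 0 0.8 0 0 0 85" --pt "0 0 0.8 0 0 0 85" --pt "0 0 0.8 0 0 0 85" --pt "0 0 0.6 0 0 0 85" --pt "0 0 0.2 0 0 0 85" --pt "0 0 0 0 0 0 85" --pt "0 0 0 0 0 0 85"

```text
clock: 4.2
eef_pos: [529.5, 225.9, 56.2]
tool_rot: [-3.14, -0.001, -0.413]
force: [0.1, 0.3, 0.5]
width: 85.2
gripper_force: 0.0
```

advance --pt "0 0 0 0 0 0 10" --pt "0 0 0 0 0 0 10" --pt "0 0 0 0 0 0 10" --pt "0 0 0 0 0 0 10" --pt "0 0 0 0 0 0 10" --pt "0 0 0 0 0 0 10" --pt "0 0 0 0 0 0 10" --pt "0 0 0 0 0 0 10"

```text
clock: 5.0
eef_pos: [527.7, 224.0, 55.9]
tool_rot: [3.139, 0.001, -0.414]
force: [-2.7, -4.2, 9.4]
width: 23.9
gripper_force: 58.3
```

Scaled: -5 mm is -0.1, -4 mm is -0.08.

advance --pt "-0.08 0 0 0 0 0 10" --pt "-0.1 0 0 0 0 0 10" --pt "-0.1 0 0 0 0 0 10" --pt "-0.1 0 0 0 0 0 10" --pt "-0.1 0 0 0 0 0 10" --pt "-0.1 0 0 0 0 0 10" --pt "-0.06 0 0 0 0 0 10" --pt "0 0 0 0 0 0 10" --pt "0 0 0 0 0 0 10" --pt "0 0 0 0 0 0 10"

```text
clock: 6.0
eef_pos: [500.2, 236.1, 55.9]
tool_rot: [3.14, -0.002, -0.415]
force: [0.5, -5.6, 6.6]
width: 24.6
gripper_force: 59.0
```

```bash
python3 - <<'E'
from h import *
im=get_image("side");cv2.imwrite("pics/s2.png",cv2.resize(im[200:310,230:350],None,fx=5,fy=5))
E
```

```text
(no output)
```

View pics/s2.png

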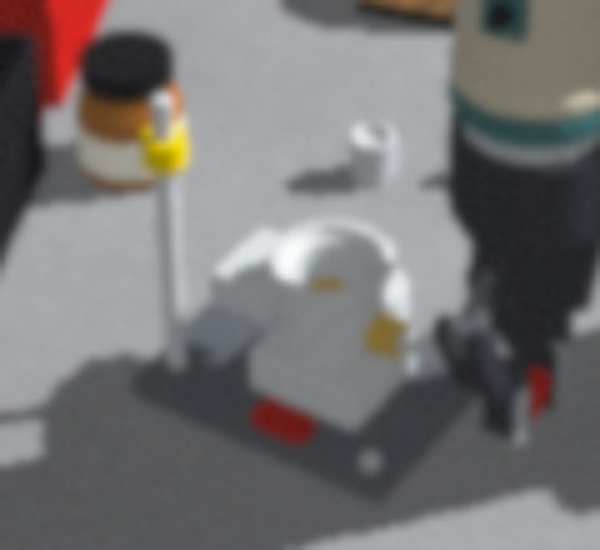

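The crop shows the knob at (538,390) out with the rod visible; the tool moved 30.0 mm. I'll pull slightly more to confirm the stop, then push home.

Scaled: -2 mm is -0.04, -1 mm is -0.02.

advance --pt "-0.04 0 0 0 0 0 10" --pt "-0.02 0 0 0 0 0 10" --pt "0 0 0 0 0 0 10" --pt "0 0 0 0 0 0 10"

```text
clock: 6.45
eef_pos: [500.1, 236.1, 55.9]
tool_rot: [3.141, -0.007, -0.416]
force: [6.2, -7.1, 2.1]
width: 24.3
gripper_force: 58.8
```

advance --pt "0.08 0 0 0 0 0 10" --pt "0.1 0 0 0 0 0 10" --pt "0.1 0 0 0 0 0 10" --pt "0.1 0 0 0 0 0 10" --pt "0.1 0 0 0 0 0 10" --pt "0.1 0 0 0 0 0 10" --pt "0.08 0 0 0 0 0 10" --pt "0.06 0 0 0 0 0 10" --pt "0.02 0 0 0 0 0 10" --pt "0 0 0 0 0 0 10" --pt "0 0 0 0 0 0 10" --pt "0 0 0 0 0 0 10"

```text
clock: 7.65
eef_pos: [527.8, 224.0, 55.9]
tool_rot: [3.138, 0.004, -0.413]
force: [-6.4, -2.3, 13.2]
width: 24.5
gripper_force: 59.9
```

advance --pt "0 0 0 0 0 0 85" --pt "0 0 0 0 0 0 85" --pt "0 0 0 0 0 0 85" --pt "0 0 0 0 0 0 85" --pt "0 0 0 0 0 0 85" --pt "0 0 0 0 0 0 85"

```text
clock: 8.25
eef_pos: [530.3, 225.0, 55.0]
tool_rot: [-3.142, -0.0, -0.413]
force: [-0.2, -0.7, -0.4]
width: 85.2
gripper_force: 0.0
```

advance --pt "0 0 -0.4 0 0 0 85" --pt "0 0 -0.9 0 0 0 85" --pt "0 0 -0.9 0 0 0 85" --pt "0 0 -0.9 0 0 0 85" --pt "0 0 -0.8 0 0 0 85" --pt "0 0 0 0 0 0 85" --pt "0 0 0 0 0 0 85"

```text
clock: 8.95
eef_pos: [530.5, 225.2, 251.0]
tool_rot: [-3.14, -0.001, -0.413]
force: [-1.3, 0.4, -0.2]
width: 84.9
gripper_force: 0.0
```

```bash
python3 - <<'E'
from h import *
s=ctrl.read_state();im=get_image("wrist");cv2.imwrite("pics/w3.png",im)
h=cv2.cvtColor(im,cv2.COLOR_BGR2HSV)
m=cv2.inRange(h,(0,130,40),(8,255,255))|cv2.inRange(h,(172,130,40),(180,255,255))
n,l,st,ce=cv2.connectedComponentsWithStats(m)
for i in range(1,n):
  if st[i,4]>40:print(st[i],ce[i],onz("wrist",ce[i],60,s))
a=np.load("w2.npy");s0=dict(eef_pos=a[:3],tool_rot=a[3:])
h=cv2.cvtColor(cv2.imread("pics/w2.png"),cv2.COLOR_BGR2HSV)
m=cv2.inRange(h,(0,130,40),(8,255,255))|cv2.inRange(h,(172,130,40),(180,255,255))
n,l,st,ce=cv2.connectedComponentsWithStats(m)
for i in range(1,n):
  if st[i,4]>40:print("before",st[i],ce[i],onz("wrist",ce[i],60,s0))
p=s['eef_pos'];y=s['tool_rot'][2];d=np.array([611,-201.7])-85*np.array([np.cos(-.149),np.sin(-.149)])
e=d-p[:2];print(p,s['tool_rot'],d,"tool dx,dy",e@[np.cos(y),np.sin(y)],e@[np.sin(y),-np.cos(y)],s['qpos'][6])
E
```

```text
[271  72  16  30 371] [278.01886792  86.79514825] [614.82911791 230.07412021  60.        ]
[312 161  26  26 611] [324.54173486 173.71358429] [529.13964501 224.05400528  60.        ]
before [263  72  15  31 336] [269.1547619   87.79166667] [614.78699471 229.85870359  60.        ]
before [303 162  27  26 609] [316.43842365 174.87848933] [529.02623749 223.77811121  60.        ]
[530.54519588 225.17545032 250.95012397] [-3.13986336e+00 -1.30717588e-03 -4.13186241e-01] [ 526.94179816 -189.08181062] tool dx,dy 163.03633950318192 380.8427690227259 -2.327955674550673
```

Scaled: 38.1 mm is 0.762, 16.3 mm is 0.326, -0.132 rad / 6.2832 = -0.021.

advance --pt "0.326 0.762 0 0 0 0 85" --pt "0.326 0.762 0 0 0 0 85" --pt "0.326 0.762 0 0 0 0 85" --pt "0.326 0.762 0 0 0 0 85" --pt "0.326 0.762 0 0 0 0 85" --pt "0.326 0.762 0 0 0 0 85" --pt "0.326 0.762 0 0 0 0 85" --pt "0.326 0.762 0 0 0 0 85" --pt "0.326 0.762 0 0 0 0 85" --pt "0.326 0.762 0 0 0 0 85" --pt "0 0 0 0 0 -0.021 85" --pt "0 0 0 0 0 -0.021 85"

```text
clock: 10.2
eef_pos: [525.0, -191.0, 247.8]
tool_rot: [3.142, 0.004, -0.147]
force: [-0.0, 0.3, -1.3]
width: 85.0
gripper_force: 0.0
```

advance --pt "0 0 0.9 0 0 0 85" --pt "0 0 0.9 0 0 0 85" --pt "0 0 0 0 0 0 85" --pt "0 0 0 0 0 0 85"

```text
clock: 10.6
eef_pos: [525.6, -189.2, 158.9]
tool_rot: [-3.141, 0.004, -0.149]
force: [0.3, -0.2, -0.1]
width: 84.6
gripper_force: 0.0
```

```bash
python3 - <<'E'
from h import *
s=ctrl.read_state();im=get_image("wrist");cv2.imwrite("pics/w4.png",im)
m=cv2.inRange(cv2.cvtColor(im,cv2.COLOR_BGR2HSV),*HSV['blue'])
ys,xs=np.nonzero(m);P=np.array([onz("wrist",p,44,s)[:2] for p in zip(xs[::3],ys[::3])])
mu=P.mean(0);w,v=np.linalg.eigh(np.cov(P.T));d=v[:,1]*np.sign(v[0,1]);q=(P-mu)@d
yaw=np.arctan2(d[1],d[0]);print("blue centre",mu,"yaw",yaw,np.percentile(q,[1,99]),np.ptp((P-mu)@[-d[1],d[0]]))
h=mu+d*(97-85);e=h-s['eef_pos'][:2];y=s['tool_rot'][2]
print(s['clock'],s['eef_pos'],s['tool_rot'],"d",e@[np.cos(y),np.sin(y)],e@[np.sin(y),-np.cos(y)],"rz",y-yaw)
E
```

```text
blue centre [ 518.81345726 -187.69271389] yaw -0.1388467480359615 [-52.98608843  44.63425509] 17.207605871970713
10.6 [ 525.56804346 -189.15918947  158.94405549] [-3.14111127  0.00378218 -0.14942958] d 5.101693631606912 -0.5715421326456108 rz -0.010582833288744903
```

View pics/w4.png

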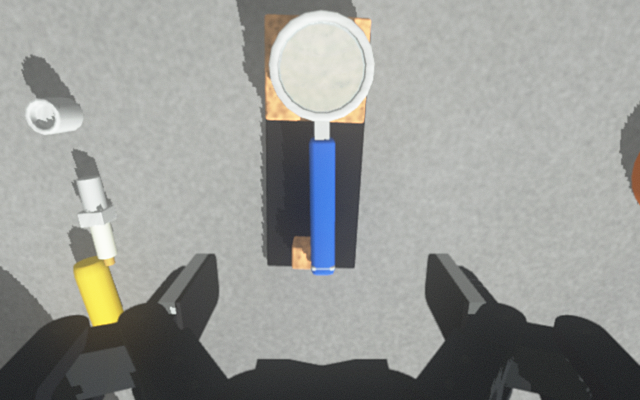

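The handle runs straight up the image at x≈322, with the lens centre at (322,66) and the fingers either side, so the tool is well aligned. Descending to grasp.

Scaled: 40 mm is 0.8, 30 mm is 0.6, -0.005 rad / 6.2832 = -0.0008.

advance --pt "0.12 -0.01 0.8 0 0 -0.0008 85" --pt "0 0 0.8 0 0 0 85" --pt "0 0 0.6 0 0 0 85" --pt "0 0 0.24 0 0 0 85" --pt "0 0 0 0 0 0 85" --pt "0 0 0 0 0 0 85"

```text
clock: 11.25
eef_pos: [534.1, -190.3, 39.9]
tool_rot: [3.141, -0.003, -0.144]
force: [0.1, -0.1, 0.7]
width: 84.8
gripper_force: 0.0
```

advance --pt "0 0 0 0 0 0 5" --pt "0 0 0 0 0 0 5" --pt "0 0 0 0 0 0 5" --pt "0 0 0 0 0 0 5" --pt "0 0 0 0 0 0 5" --pt "0 0 0 0 0 0 5" --pt "0 0 0 0 0 0 5" --pt "0 0 0 0 0 0 5" --pt "0 0 0 0 0 0 5"

```text
clock: 12.15
eef_pos: [532.8, -189.9, 38.5]
tool_rot: [3.142, -0.001, -0.144]
force: [-0.5, -0.1, 5.3]
width: 17.2
gripper_force: 59.2
```

Scaled: -25 mm is -0.5, -20 mm is -0.4.

advance --pt "0 0 -0.1 0 0 0 5" --pt "0 0 -0.2 0 0 0 5" --pt "0 0 -0.4 0 0 0 5" --pt "0 0 -0.5 0 0 0 5" --pt "0 0 -0.5 0 0 0 5" --pt "0 0 -0.5 0 0 0 5" --pt "0 0 -0.5 0 0 0 5" --pt "0 0 -0.5 0 0 0 5" --pt "0 0 -0.5 0 0 0 5" --pt "0 0 -0.3 0 0 0 5" --pt "0 0 -0.16 0 0 0 5" --pt "0 0 0 0 0 0 5"

```text
clock: 13.35
eef_pos: [532.9, -189.9, 247.2]
tool_rot: [3.141, -0.002, -0.144]
force: [0.1, 0.1, -1.1]
width: 16.8
gripper_force: 58.5
```

advance --pt "0 0 0 0 0 0 5" --pt "0 0 0 0 0 0 5" --pt "0 0 0 0 0 0 5"

```text
clock: 13.65
eef_pos: [532.0, -189.6, 245.1]
tool_rot: [-3.141, 0.002, -0.144]
force: [0.0, 0.2, -1.5]
width: 17.4
gripper_force: 58.5
```

```bash
python3 - <<'E'
from h import *
s=ctrl.read_state();im=get_image("wrist");si=get_image("side")
cv2.imwrite("pics/w5.png",np.vstack([im[:,:],])) ;cv2.imwrite("pics/s5.png",si)
cv2.imwrite("pics/c5.png",np.vstack([cv2.resize(im,(480,300)),cv2.resize(si[60:260,300:620],(480,300))]))
np.save("w5.npy",np.r_[s['eef_pos'],s['tool_rot']]);print(s['clock'],s['eef_pos'],s['tool_rot'],s['width'],s['force'],s['torque'])
E
```

```text
13.65 [ 532.02448215 -189.60291519  245.05395687] [-3.14132017e+00  1.88889215e-03 -1.44225577e-01] 17.428178014415654 [ 0.00810654  0.23621671 -1.52375378] [ 0.01498699  0.06028255 -0.0209626 ]
```

View pics/c5.png

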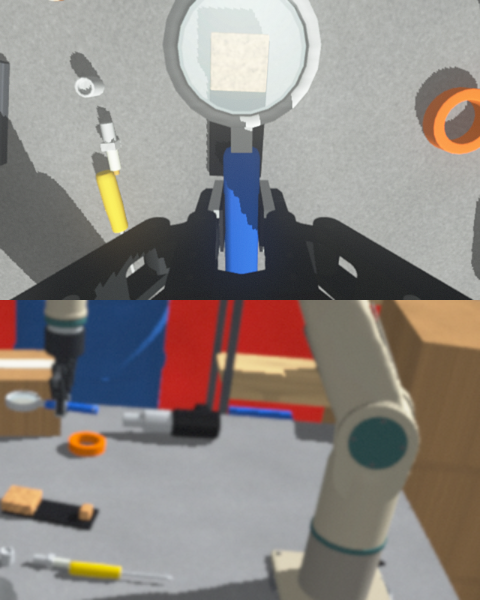

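The loupe is held and looks level, with its rim centred at about (322,55) in the wrist image. The rest is empty. Carrying it over at the same height.

Scaled: -40 mm is -0.8, -6.9 mm is -0.138.

advance --pt "-0.034 -0.2 0 0 0 0 5" --pt "-0.086 -0.5 0 0 0 0 5" --pt "-0.138 -0.8 0 0 0 0 5" --pt "-0.138 -0.8 0 0 0 0 5" --pt "-0.138 -0.8 0 0 0 0 5" --pt "-0.138 -0.8 0 0 0 0 5" --pt "-0.138 -0.8 0 0 0 0 5" --pt "-0.138 -0.8 0 0 0 0 5" --pt "-0.138 -0.8 0 0 0 0 5" --pt "-0.138 -0.8 0 0 0 0 5" --pt "-0.076 -0.44 0 0 0 0 5" --pt "-0.04 -0.22 0 0 0 0 5"

```text
clock: 14.95
eef_pos: [520.8, 207.7, 245.8]
tool_rot: [-3.14, 0.001, -0.139]
force: [-0.8, -0.5, -1.3]
width: 17.2
gripper_force: 58.7
```

advance --pt "0 0 0 0 0 0 5" --pt "0 0 0 0 0 0 5" --pt "0 0 0 0 0 0 5"

```text
clock: 15.25
eef_pos: [522.3, 201.6, 246.1]
tool_rot: [3.14, -0.0, -0.147]
force: [0.4, -0.1, -1.1]
width: 16.8
gripper_force: 58.7
```

```bash
python3 - <<'E'
from h import *
s=ctrl.read_state();im=get_image("wrist");si=get_image("side");t=get_image("top")
cv2.imwrite("pics/c6.png",np.vstack([cv2.resize(im,(480,300)),cv2.resize(si[160:310,220:380],(320,300)) if 0 else cv2.resize(si[160:310,200:440],(480,300))]))
print(s['clock'],s['eef_pos'],s['tool_rot'],s['width'],s['force'])
E
```

```text
15.25 [522.32025804 201.59711864 246.06520171] [ 3.14038835e+00 -2.10277826e-04 -1.47215115e-01] 16.835345891154606 [ 0.42190131 -0.05441858 -1.10947459]
```

View pics/c6.png

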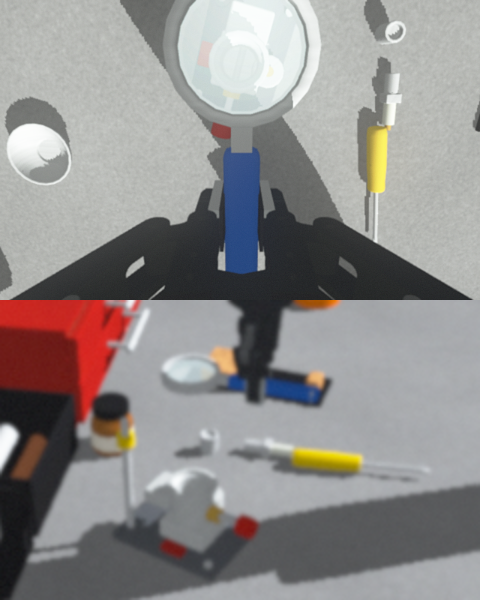

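The loupe is above the throat, well clear of the post; the throat is visible through the lens and the choke knob is home. Descending about 96 mm.

Scaled: 12 mm is 0.24, -2.1 mm is -0.042.

advance --pt "-0.03 -0.042 0.08 0 0 0 5" --pt "0 0 0.16 0 0 0 5" --pt "0 0 0.24 0 0 0 5" --pt "0 0 0.24 0 0 0 5" --pt "0 0 0.24 0 0 0 5" --pt "0 0 0.24 0 0 0 5" --pt "0 0 0.24 0 0 0 5" --pt "0 0 0.2 0 0 0 5" --pt "0 0 0.16 0 0 0 5" --pt "0 0 0.08 0 0 0 5" --pt "0 0 0.04 0 0 0 5" --pt "0 0 0 0 0 0 5"

```text
clock: 16.6
eef_pos: [520.9, 206.1, 150.0]
tool_rot: [-3.142, -0.0, -0.144]
force: [0.4, -0.6, -1.7]
width: 17.1
gripper_force: 58.7
```

advance --pt "0 0 0 0 0 0 5" --pt "0 0 0 0 0 0 5" --pt "0 0 0 0 0 0 5" --pt "0 0 0 0 0 0 5" --pt "0 0 0 0 0 0 5"

```text
clock: 17.1
eef_pos: [520.9, 206.2, 150.1]
tool_rot: [-3.141, -0.0, -0.144]
force: [-0.6, -0.2, -1.5]
width: 16.9
gripper_force: 58.7
```

```bash
python3 - <<'E'
from h import *
s=ctrl.read_state();si=get_image("side");t=get_image("top");im=get_image("wrist")
cv2.imwrite("pics/s7.png",si);cv2.imwrite("pics/t7.png",t);cv2.imwrite("pics/w7.png",im)
y=s['tool_rot'][2];L=s['eef_pos']+np.array([79.1*np.cos(y),79.1*np.sin(y),-1.5])
print(s['clock'],s['eef_pos'],s['tool_rot'],s['force'],"lens",L)
print("collar side/top",[b for b in blobs(si,"yellow",(240,210,300,250),4)],[b for b in blobs(t,"yellow",(255,155,300,200),4)])
A=si[190:280,230:350].copy()
A=cv2.resize(A,None,fx=6,fy=6,interpolation=cv2.INTER_CUBIC)
for p,c in((L,(0,0,255)),(L+[34,0,0],(0,255,0)),(L-[0,34,0],(0,255,0)),(L+[0,34,0],(0,255,0)),(np.array([677.5,201.5,148]),(255,0,255)),(np.r_[L[:2],90],(255,0,0))):
    u=(proj("side",p)-[230,190]+.5)*6;cv2.circle(A,tuple(int(a) for a in u),3,c,-1)
cv2.imwrite("pics/a7.png",A)
E
```

```text
17.1 [520.87061245 206.15458208 150.13717926] [-3.14149120e+00 -2.21305518e-04 -1.44160359e-01] [-0.60434252 -0.22064478 -1.47331576] lens [599.15009857 194.79095352 148.63717926]
collar side/top [([258, 225, 9, 9, 54], [262.2, 229.8])] [([264, 164, 8, 7, 25], [267.8, 167.2])]
```

View pics/a7.png

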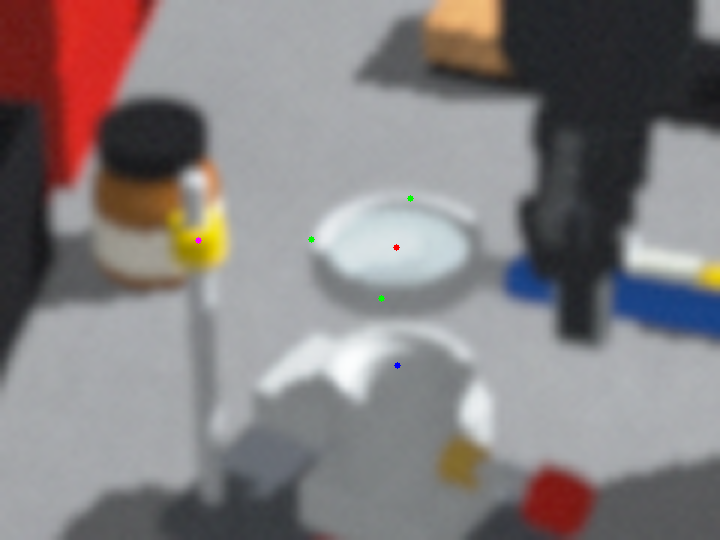

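The lens silhouette, centred at about (395,252), matches the prediction at (396,247). The collar at (196,242) matches the 148 mm height, the loupe is level and clear of everything, and the knob is home. One small sideways trim, then I'll hand it in.

advance --pt "0 0.02 -0.01 0 0 0 5" --pt "0 0.02 0 0 0 0 5" --pt "0 0 0 0 0 0 5" --pt "0 0 0 0 0 0 5" --pt "0 0 0 0 0 0 5" --pt "0 0 0 0 0 0 5" --pt "0 0 0 0 0 0 5" --pt "0 0 0 0 0 0 5"

```text
clock: 18.05
eef_pos: [520.5, 204.2, 150.5]
tool_rot: [-3.142, -0.0, -0.144]
force: [0.2, -0.5, -0.8]
width: 16.8
gripper_force: 58.7
```

```bash
python3 -c "
from cell import ctrl, get_image, calibration
print(ctrl.finish_job())"
```

```text
the job is handed in; nothing more can be done
None
```

I handed the job in at 18 s: the choke was pulled to its stop and pushed back home, and the gripper holds the loupe still and level over the throat at about 149 mm, against about 148 mm measured for the collar; the hand-in returned no verdict.

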